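# Shut the oven's ash box and pin its lid

### The job

Shut the steel ash box and lock it: push its sliding lid fully closed, then push the locking pin lengthwise along its cradle, through the eye on the lid and on through the keeper eye beyond it, until the pin's knob is right up against the cradle. Leave the jar, the bowl and the brush where they are.

Things in the scene. Friction and masses are not known exactly. Their poses are not given: they have to be found in the camera images.
- ashbox: Fixed grey steel box, 200 (x) x 320 (y) x 90 mm high. Origin: centre of underside; x from lid side to pin side (roughly away from the robot), y along its length. The lid covers the top up to x = 35 mm, a flat deck (height 90) x = 40 to 100. On the deck, in a row along y at x = 70: cradle, a 33 mm gap for the lid's eye, keeper plate. Axis of cradle and eyes: parallel to y, height 106 mm.
- lid (a joint): Opening of the sliding lid, m: 0 = shut (hard stop), at most 0.085; starts at 0.04 to 0.075. It grows as the lid slides along the box's -x, towards the robot. It slides stiffly (2 N plus slight drag) and stays where left. The lid is a 5 mm steel plate, 130 (x) x 300 (y) mm, top 96 mm above the counter.
- lid_grip (a point): Centre of the top edge of the lid's upright grip plate, 130 mm above the counter; moves with the lid. The plate stands 34 mm tall on the lid, is 8 mm thick (x) and 100 mm wide (y); shut, it is 4 mm to the -x side of the box's middle. Axes as the box.
- lid_eye (a point): Centre of the entry (-y) face of the lid's eye: an upright plate 36 mm wide, 8 mm thick along y, with a round 16 mm hole along y, its top 126 mm above the counter, on a tongue of the lid that slides over the deck. With the lid shut the hole is in line with cradle and keeper, at y = 60 to 68 mm in the box. Axes as the box.
- keeper_eye (a point): Centre of the entry side (-y face) of the keeper's eye: a fixed upright plate 36 mm wide, 8 mm thick along y, with a round 16 mm hole along y, at 78 to 86 mm along the box's y. Axes as the box.
- cradle_end (a point): Point on the pin's axis in the -y end face of the cradle, where the knob stops. The cradle is a fixed dark steel open-topped channel, y = -55 to +45 mm in the box, 32 mm wide, 14 mm inside, its walls 20 mm and floor 10 mm above the deck. Axes as the box.
- pin: Loose pin lying in the cradle: steel rod, 12 mm diameter, 161 mm long, with 8 mm tapered nose; round wooden knob, 32 mm diameter, 18 mm long, at its back (-y) end, resting on the deck. Origin: on the axis in the knob's front face; y axis points to the nose. May roll. 0.2 kg. Starts drawn back 53 to 75 mm. Home: knob touches the cradle's end, nose 20 mm beyond the keeper.
- pin_tip (a point): End of the pin's nose, on its axis.
- pin_knob (a point): Centre of the flat back face of the pin's knob: push here towards +y of the box.
- jar: Green glass jar with a steel cap, 70 mm in diameter, 120 mm tall; origin at the centre of its base. Bystander.
- bowl: White bowl, 120 mm across, 50 mm tall; origin at the centre of its base. Bystander.
- brush: Flat brush with a wooden handle, 200 mm long, 42 mm wide, 20 mm high, lying on the counter beyond the box; origin at the middle of its underside, x towards the bristles. Bystander.
Not all that is in view belongs to the job. What is meant by the pin is not pink or purple, and is the smaller of those in its own colour.

How it is judged (in metres and radians):
On the way, in this order (a step that is already met when the one before it is completed fails the run):
1. the lid is fully shut (within 4 mm) (value of joint lid below 0.004 m), for 0.2 s.
2. the pin is home through the lid's eye and the keeper (y of pin in the frame of cradle_end above -0.006 m and x of pin in the frame of cradle_end between -0.006 and 0.006 m and z of pin in the frame of cradle_end between -0.006 and 0.006 m and x of pin_tip in the frame of keeper_eye between -0.006 and 0.006 m and z of pin_tip in the frame of keeper_eye between -0.006 and 0.006 m and y of pin_tip in the frame of keeper_eye above 0.012 m), for 0.2 s.
At the end, for the whole second after the job is handed in: The lid is shut within 4 mm; the pin lies level in its cradle (within 6 mm of its axis) through both eyes, its nose out beyond the keeper, its knob within 6 mm of the cradle's end, at rest (all of step 2 and value of joint lid below 0.004 m and linear speed of pin below 0.02 m/s); the robot touches nothing.
It fails at once if the jar is moved by more than 30 mm (distance of jar from where it was at the start of the episode above 0.03 m).
It fails at once if the bowl is moved by more than 30 mm (distance of bowl from where it was at the start of the episode above 0.03 m).
It fails at once if the brush is moved by more than 30 mm (distance of brush from where it was at the start of the episode above 0.03 m).
It also fails if it takes over 43 s, if anything falls off the work surface, if the arm or the gripper's body presses on something with over 40 N, if the wrist force passes 120 N, or if a joint passes its speed limit or range.

### The arm

A 6-joint arm with a two-finger parallel gripper is mounted at the origin on the work surface. World frame = base frame: x ahead of the robot, y to its left, z up, the work surface at z = 0. Lengths are in m, angles in degrees, forces in N, time in s.
With the tool pointing down it reaches from about 0.35 to 0.975 m from the base axis. Payload 7.1 kg.
Tool frame: the origin (TCP) lies where the fingers leave the gripper's body, on its centre line; the fingertips stand 80 mm ahead of it and the grasp point (between the pads) lies 61 mm ahead of it (env.pinch_z is the x of the grasp point in the tool frame, in m); x points along the fingers, z is the direction in which the jaws open and shut, and the axes are right-handed (so a half turn about x gives the same grasp; the last joint's range is limited). The gripper opens to 88 mm and grips with 3 to 60 N. Pads are 20 mm wide; open, the fingers measure 115 mm over their backs; the gripper's body (75 mm by 178 mm) begins 61 mm behind the grasp point.
Start: joints at [62.739, 24.242, 93.386, -0, 62.372, -1.089], TCP at [0.276, 0.561, 0.303] pointing down, gripper open.
Joint ranges: [-172.04, 172.04], [-51.8, 120.97], [4.93, 147.93], [-75.15, 255.16], [6.16, 154.13], [-145.62, 145.62]. Speed limits (degrees/s): [136.94, 136.94, 172.46, 180, 180, 180].

### API

Orientations are given as a 3x3 rotation matrix whose columns are the frame's x, y, z axes.
In Python, from station import env gives the robot as it stands. The module is installed in compiled form; this text tells all that it offers.
- The arm moves only by the tool apply_moves, never from a script. Its argument "motion" is a list of rows, each a list of 2 entries, a list of its own where there are three numbers: the shift along the tool's x, y, z in m, then the turn, a rotation vector about the tool's x, y, z in rad. A call has 1 to 20 rows; each row shifts and turns the commanded pose from where the row before left it, along the tool's axes as they then stand; what a row does not reach is not made up. A row lasts 1/8 s, in which the tool goes at most 62.5 mm and 10.7 degrees, less where a joint would pass 70% of its speed; a pose out of reach is approached as far as the arm can. A call is refused whole if a number of a shift passes 0.0625 or a number of a turn 0.188, either way. A call with a gripper value outside its range is refused whole. "jaw" is the opening, from 0 (shut) to 1 (fully open), set as the call begins (left out, the last holds). The fingers move at their own pace and stop on an object; "squeeze" is the grip in N (left out, the last holds). Time passes only in rows, so rows that do not move let the fingers close. It gives the time, the measured TCP pose, the force and the opening at its end, in the units of the state.
- env.sense(): the state, without advancing time (a new reading comes with each control period).
- env.read_camera(name): name is "scene" or "side" or "wrist"; returns (picture, depth): 480x640x3 uint8, blue, green, red; 480x640 float32, m along the optical axis (not along the pixel's ray), 0 where there is no reading.
- env.camera_params(name): a dict with "mtx" (3x3 intrinsics, pixels), "camera_from_world" (4x4, takes a point from world to camera coordinates). Camera axes: x right, y up, looking along -z (the intrinsics and any distortion apply to the point x, -y, -z); pixel columns grow to the right and rows downward; lengths in m; the calibration is good to about 2 mm. A picture is of the moment at which its call begins: read the wrist's pose just before it. camera_params takes no time and is no camera call; for the wrist camera it gives the pose at the moment of the call.
- env.finish_job(): hands the job in, once; it reports no verdict.
The state is a dict: "t": time; "joint_pos": joint angles; "joint_vel": joint speeds; "effort": joint torques, N m; "ee_pos": TCP position; "tool_rot": TCP orientation; "contact_force": force on the tool from outside, world axes, zero at the start; "moment": the same for the moment, N m; "gripper_width": finger opening in m.
Only numpy, scipy, OpenCV 4.12 (cv2) and the standard library are available. Lean on these libraries where they do the work, as an engineer would, in place of code of your own. Each camera call takes 0.05 s, during which the arm holds its last target. There are 200 camera calls.

## Working session

There is one attempt and no reset: what is moved stays moved. The work goes in short steps, Python scripts to look and compute and a tool call to move; the robot and the scene stay as the last step left them, time stands still between calls to the robot, and variables do not carry over. Pictures are saved under pics/ and viewed, about 8 in all and at most 12, crops included, and the job is handed in when it is done.

Besides the shell and the picture viewer there is one more tool, called after "Request:" by a JSON object that holds its "api" and its "payload", one argument or row to a line. apply_moves: Moves the arm, as the interface text tells. Its arguments: {"type":"object","properties":{"motion":{"type":"array"},"jaw":{"type":"number"},"squeeze":{"type":"number"}},"required":["motion"]}

```bash
mkdir -p pics
cat > h.py <<'E'
import numpy as np, cv2
from station import env
def grab(n):
    p=env.camera_params(n); im,d=env.read_camera(n)
    np.savez('%s.npz'%n,im=im,d=d,K=p['mtx'],T=p['camera_from_world']); return im,d,p
def load(n):
    z=np.load('%s.npz'%n); return z['im'],z['d'],z['K'],z['T']
def ray(K,T,u,v):
    r=np.linalg.inv(K)@np.array([u,v,1.]); r=np.array([r[0],-r[1],-r[2]])
    R=T[:3,:3]; return -R.T@T[:3,3], R.T@r
def on_z(K,T,u,v,z):
    o,r=ray(K,T,u,v); return o+r*(z-o[2])/r[2]
def at_d(K,T,u,v,d):
    o,r=ray(K,T,u,v); return o+r*d
def proj(K,T,p):
    c=T[:3,:3]@np.array(p)+T[:3,3]; q=K@np.array([c[0],-c[1],-c[2]]); return q[:2]/q[2]
E
python3 - <<'E'
from h import *
for n in ("scene","side"):
    im,d,p=grab(n); cv2.imwrite(f'pics/{n}1.png',im)
    T=p['camera_from_world'];print(n,-T[:3,:3].T@T[:3,3],p['mtx'],T[2,:3],(d>0).mean(),[k for k in p])
print(env.sense())
E
```

```text
scene [1.61405045 0.12053906 0.95721737] [[561.78553509   0.         314.03358533]
 [  0.         561.78553509 239.97054581]
 [  0.           0.           1.        ]] [0.77059251 0.08336228 0.63185276] 0.99595703125 ['mtx', 'camera_from_world']
side [-0.04434023 -0.63690724  0.82047188] [[503.88219796   0.         310.48073824]
 [  0.         503.88219796 233.64221221]
 [  0.           0.           1.        ]] [-0.55950318 -0.5448686   0.62455936] 0.9962272135416667 ['mtx', 'camera_from_world']
{'t': 0.1, 'joint_pos': array([ 6.27389071e+01,  2.42781227e+01,  9.34292311e+01, -5.75284656e-04,
        6.23727404e+01, -1.09040659e+00]), 'joint_vel': array([-0.01788612, -0.10591654, -0.24050219, -0.04245978,  0.04101221,
       -0.0326331 ]), 'effort': array([ 5.69868735e-04, -5.45617247e+01, -2.74323303e+01,  6.45420514e-02,
        1.88363803e-02, -3.99267810e-05]), 'ee_pos': array([0.27546008, 0.56055996, 0.30198546]), 'tool_rot': array([[-6.32398869e-04, -8.97486186e-01,  4.41042114e-01],
       [-1.24671570e-03,  4.41042567e-01,  8.97485320e-01],
       [-9.99999023e-01,  1.77145733e-05, -1.39782494e-03]]), 'contact_force': array([-0.55427246,  0.3728339 ,  0.67811931]), 'moment': array([ 0.00037079,  0.00263866, -0.01891153]), 'gripper_width': 0.08775521115530273}
```

View pics/scene1.png

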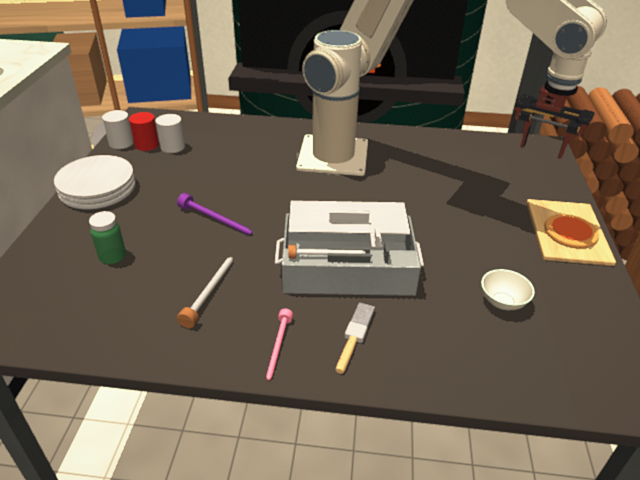

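View pics/side1.png

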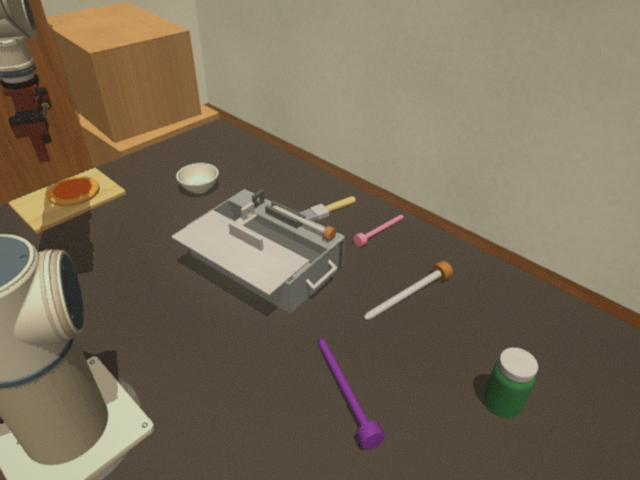

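Pin candidates in the scene view are the purple one at (215,214), the pink one at (280,342), the large orange-knobbed one on the counter at (205,290), and the small orange-knobbed one in the cradle at (330,252). The last is the smaller of its colour and lies in the cradle. I'll confirm this in a crop.

Run:
```python
from h import *
def cloud(n):
    im,d,K,T=load(n); v,u=np.mgrid[0:480,0:640]
    r=np.linalg.inv(K)@np.stack([u.ravel(),v.ravel(),np.ones(u.size)]); c=r*d.ravel(); c[1:]*=-1
    R=T[:3,:3]; return im,(R.T@(c-T[:3,3:4])).T.reshape(480,640,3)
for n in ("scene","side"):
    im,P=cloud(n)
    reg=(abs(P[...,0]-.6)<.25)&(abs(P[...,1]-.13)<.3)
    m=reg&(P[...,2]>.083)&(P[...,2]<.102)
    q=P[m]; r=cv2.minAreaRect(q[:,:2].astype(np.float32)); print(n,'top rect',r, cv2.boxPoints(r).tolist(), m.sum())
    m=reg&(P[...,2]>.115); print(' high', m.sum(), P[m].min(0),P[m].max(0))
    hsv=cv2.cvtColor(im,cv2.COLOR_BGR2HSV)
    k=reg&(P[...,2]>.085)&(hsv[...,1]>120)&(hsv[...,0]<20)
    print(' knob',k.sum(),np.argwhere(k).mean(0)[::-1],P[k].mean(0),P[k].min(0),P[k].max(0))
im,d,K,T=load('scene'); a=cv2.resize(im[190:310,265:435],None,fx=4,fy=4,interpolation=3)
cv2.imwrite('pics/c1.png',a)
```

```text
scene top rect ((0.5168763995170593, 0.08926059305667877), (0.2594313621520996, 0.3228805959224701), 6.491630554199219) [[0.3697402775287628, 0.2350003868341446], [0.40624454617500305, -0.08581001311540604], [0.6640125513076782, -0.05647920072078705], [0.627508282661438, 0.264331191778183]] 5372
 high 536 [ 0.4731062  -0.04536001  0.11500587] [0.64273463 0.18672353 0.13808341]
 knob 91 [291.92307692 250.9010989 ] [ 0.63479988 -0.0363393   0.11594092] [ 0.59570426 -0.0520216   0.09037943] [ 0.64490208 -0.02814139  0.12854799]
side top rect ((0.5170819163322449, 0.08456249535083771), (0.2561788558959961, 0.3259022533893585), 6.241151332855225) [[0.3720366954803467, 0.23262280225753784], [0.4074666500091553, -0.09134787321090698], [0.6621271371841431, -0.06349781155586243], [0.6266971826553345, 0.2604728639125824]] 6710
 high 441 [ 0.47330168 -0.05218506  0.11505702] [0.63870993 0.18254609 0.13164765]
 knob 137 [328.90510949 232.69343066] [ 0.62232485 -0.04576863  0.11155293] [ 0.61060812 -0.05247205  0.09403454] [ 0.64218841 -0.03390413  0.12253474]
```

View pics/c1.png

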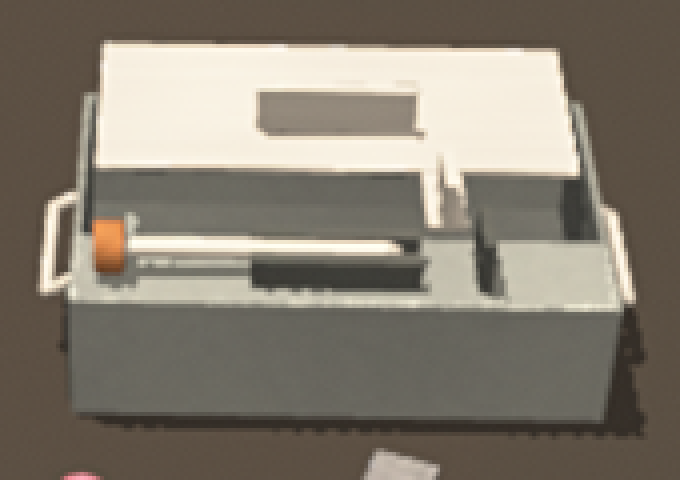

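The crop shows the small orange-knobbed pin in the cradle, with its knob at crop (108,245), so that is the one meant. The box centre is about (0.546, 0.090), yaw about 6.4°, lid open about 63 mm. I'll turn to the box's axes and go above the lid.

Request:
{"api": "apply_moves", "payload": {
  "motion": [
    [[0, 0, 0], [-0.1423, 0, 0]],
    [[0, 0, 0], [-0.1423, 0, 0]],
    [[0, 0, 0], [-0.1423, 0, 0]],
    [[0, 0, 0], [-0.1423, 0, 0]],
    [[0, -0.012, -0.05], [0, 0, 0]],
    [[0, -0.012, -0.05], [0, 0, 0]],
    [[0, -0.012, -0.05], [0, 0, 0]],
    [[0, -0.012, -0.05], [0, 0, 0]],
    [[0, -0.012, -0.05], [0, 0, 0]],
    [[0, -0.012, -0.05], [0, 0, 0]],
    [[0, -0.012, -0.05], [0, 0, 0]],
    [[0, -0.012, -0.05], [0, 0, 0]],
    [[0, -0.012, -0.05], [0, 0, 0]],
    [[0, -0.012, -0.05], [0, 0, 0]],
    [[0, 0, 0], [0, 0, 0]],
    [[0, 0, 0], [0, 0, 0]]
  ],
  "jaw": 0
}}

```text
t: 2.1
ee_pos: [0.4507, 0.0775, 0.3024]
tool_rot: [[-0.001, -0.994, -0.111], [0.0, -0.111, 0.994], [-1.0, 0.001, 0.0]]
contact_force: [0.5, -0.7, -0.1]
gripper_width: 0.0004
```

Run:
```python
from h import *
im,d,p=grab('wrist'); cv2.imwrite('pics/w1.png',im)
s=env.sense(); print(s['t'],s['ee_pos'],s['tool_rot'],s['gripper_width'])
```

```text
2.15 [0.45058253 0.07806321 0.30249989] [[-6.04364593e-04 -9.93658127e-01 -1.12441815e-01]
 [ 1.60785394e-04 -1.12441931e-01  9.93658284e-01]
 [-9.99999804e-01  5.82452883e-04  2.27721635e-04]] 0.000537088256431574
```

View pics/w1.png

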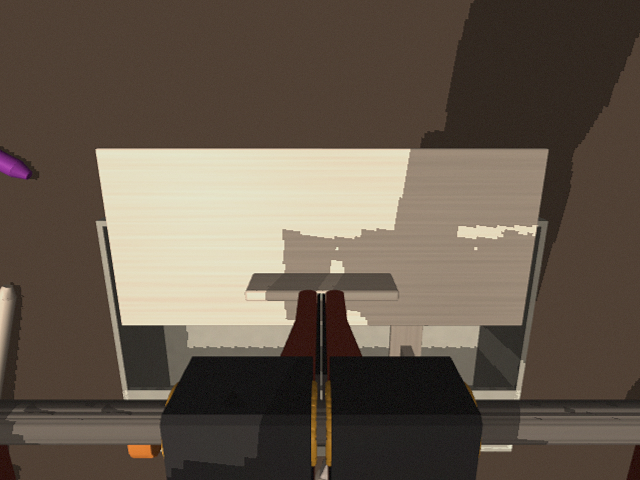

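The wrist view shows the lid square to the image. Its near edge runs (97,149)–(547,149), and the grip plate's top strip is at rows 292–299, columns 245–398.

Run:
```python
from h import *
im,d,K,T=load('wrist')
for nm,u,v,z in [('gripL',245,292,.13),('gripR',398,292,.13),('gripmid back',322,299,.13),('gripbaseL',253,273,.096),('lidL',97,149,.096),('lidR',547,149,.096),('lidfarL',119,325,.096),('lidfarR',525,325,.096),('boxL',97,222,.09),('boxR',547,222,.09)]:
    w=on_z(K,T,u,v,z); D=at_d(K,T,u,v,d[v,u]); 
    r=w[:2]-[.5457,.0899]; a=np.radians(6.4); print(nm,w.round(4),D.round(4),'box',(r@[np.cos(a),np.sin(a)]).round(4),(r@[-np.sin(a),np.cos(a)]).round(4))
```

```text
gripL [0.4855 0.0334 0.13  ] [0.486  0.0332 0.1288] box -0.0662 -0.0494
gripR [0.4745 0.131  0.13  ] [0.4759 0.1317 0.1268] box -0.0661 0.0487
gripmid back [0.4848 0.0831 0.13  ] [0.4408 0.0778 0.2279] box -0.0613 -0.0
gripbaseL [0.4854 0.0334 0.096 ] [0.4849 0.0336 0.0973] box -0.0662 -0.0494
lidL [ 0.4098 -0.0743  0.096 ] [ 0.41   -0.0751  0.0944] box -0.1534 -0.148
lidR [0.3769 0.22   0.096 ] [0.3769 0.2208 0.0945] box -0.1533 0.1481
lidfarL [ 0.5379 -0.0632  0.096 ] [ 0.5439 -0.0679  0.0858] box -0.0248 -0.1513
lidfarR [0.5042 0.2377 0.096 ] [0.508  0.2424 0.0879] box -0.0247 0.1515
boxL [ 0.4617 -0.0794  0.09  ] [ 0.4618 -0.0796  0.0894] box -0.1024 -0.1588
boxR [0.4263 0.2365 0.09  ] [0.4264 0.2367 0.0897] box -0.1023 0.159
```

Request:
{"api": "apply_moves", "payload": {
  "motion": [
    [[0.04, 0, 0], [0, 0, 0]],
    [[0.04, 0, 0], [0, 0, 0]],
    [[0.03, 0, 0], [0, 0, 0]],
    [[0.01, 0, 0], [0, 0, 0]],
    [[0, -0.01, 0], [0, 0, 0]],
    [[0, -0.01, 0], [0, 0, 0]],
    [[0, -0.01, 0], [0, 0, 0]],
    [[0, -0.01, 0], [0, 0, 0]],
    [[0, -0.01, 0], [0, 0, 0]],
    [[0, -0.01, 0], [0, 0, 0]],
    [[0, -0.01, 0], [0, 0, 0]],
    [[0, 0, 0], [0, 0, 0]]
  ]
}}

```text
t: 3.65
ee_pos: [0.5218, 0.0855, 0.1827]
tool_rot: [[0.002, -0.994, -0.112], [0.0, -0.112, 0.994], [-1.0, -0.002, -0.0]]
contact_force: [-0.2, 1.1, -0.6]
gripper_width: 0.0003
```

Request:
{"api": "apply_moves", "payload": {
  "motion": [
    [[0, -0.004, 0], [0, 0, 0]],
    [[0, -0.003, 0], [0, 0, 0]],
    [[0, 0, 0], [0, 0, 0]]
  ]
}}

```text
t: 4.03
ee_pos: [0.5238, 0.0857, 0.1821]
tool_rot: [[-0.009, -0.994, -0.112], [-0.001, -0.112, 0.994], [-1.0, 0.009, -0.0]]
contact_force: [-13.6, -1.5, 10.3]
gripper_width: 0.0003
```

Request:
{"api": "apply_moves", "payload": {
  "motion": [
    [[0, -0.002, 0], [0, 0, 0]],
    [[0, -0.002, 0], [0, 0, 0]],
    [[0, 0, 0], [0, 0, 0]]
  ]
}}

```text
t: 4.4
ee_pos: [0.5244, 0.0858, 0.1818]
tool_rot: [[-0.017, -0.994, -0.112], [-0.002, -0.112, 0.994], [-1.0, 0.017, -0.0]]
contact_force: [-26.0, -4.0, 21.5]
gripper_width: 0.0001
```

Request:
{"api": "apply_moves", "payload": {
  "motion": [
    [[0, -0.002, 0], [0, 0, 0]],
    [[0, -0.002, 0], [0, 0, 0]],
    [[0, 0, 0], [0, 0, 0]]
  ]
}}

```text
t: 4.78
ee_pos: [0.525, 0.0859, 0.1814]
tool_rot: [[-0.025, -0.993, -0.112], [-0.003, -0.112, 0.994], [-1.0, 0.025, -0.0]]
contact_force: [-37.5, -4.7, 31.3]
gripper_width: 0.0005
```

The lid is against its hard stop: force rises with no motion, and the plate is where it should be when shut. Next I'll back off, turn 90° and go above the knob.

Request:
{"api": "apply_moves", "payload": {
  "motion": [
    [[0, 0.015, 0], [0, 0, 0]],
    [[0, 0.01, 0], [0, 0, 0]],
    [[-0.04, 0, 0], [0, 0, 0]],
    [[-0.04, 0, 0], [0, 0, 0]],
    [[-0.04, 0, 0], [0.1745, 0, 0]],
    [[0, 0, 0], [0.1745, 0, 0]],
    [[0, 0, 0], [0.1745, 0, 0]],
    [[0, 0, 0], [0.1745, 0, 0]],
    [[0, 0, 0], [0.1745, 0, 0]],
    [[0, 0, 0], [0.1745, 0, 0]],
    [[0, 0, 0], [0.1745, 0, 0]],
    [[0, 0, 0], [0.1745, 0, 0]],
    [[0, 0, 0], [0.1745, 0, 0]],
    [[0, -0.046, 0.027], [0, 0, 0]],
    [[0, -0.046, 0.027], [0, 0, 0]],
    [[0, -0.046, 0.027], [0, 0, 0]],
    [[0, -0.046, 0.027], [0, 0, 0]],
    [[0, 0, 0], [0, 0, 0]],
    [[0, 0, 0], [0, 0, 0]]
  ]
}}

```text
t: 7.15
ee_pos: [0.6382, -0.0862, 0.3022]
tool_rot: [[-0.001, -0.112, 0.994], [0.0, 0.994, 0.112], [-1.0, 0.0, -0.001]]
contact_force: [-0.1, -0.7, 0.1]
gripper_width: 0.0003
```

Run:
```python
from h import *
im,d,p=grab('wrist'); grab('side'); cv2.imwrite('pics/w2.png',im)
s=env.sense(); print(s['t'],s['ee_pos'],s['tool_rot'],s['contact_force'],s['joint_pos'])
```

```text
7.25 [ 0.63794646 -0.0853579   0.30257072] [[-5.29411905e-04 -1.13472323e-01  9.93541017e-01]
 [ 2.41769235e-04  9.93541112e-01  1.13472463e-01]
 [-9.99999831e-01  3.00281325e-04 -4.98558377e-04]] [ 0.15075072  0.06965922 -0.31461568] [-8.68361667e+00  2.58191786e+01  9.08753123e+01  1.01983720e-02
  6.33375862e+01 -1.52037190e+01]
```

View pics/w2.png

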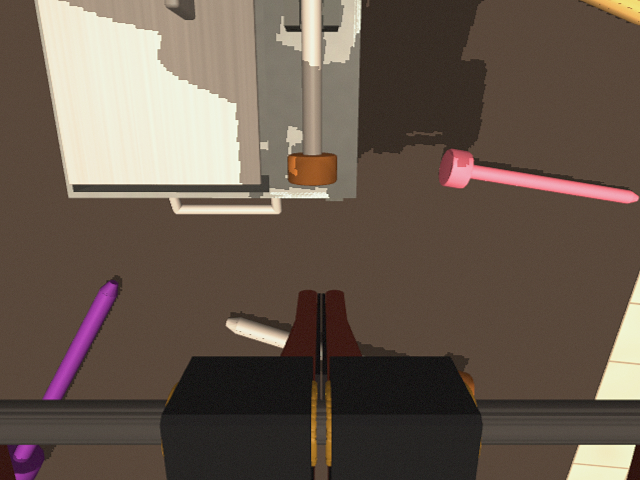

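The wrist view shows the lid flush at the deck, the knob at (312,170) with its back at about row 185, and the rod running up column 312 into the cradle at row 25.

Run:
```python
from h import *
im,d,K,T=load('wrist')
p=np.array([.6380,-.0857]);Y=np.array([-.1130,.9936]);X=np.array([.9936,.113])
for nm,u,v,z in [('knobL',288,170,.106),('knobR',337,170,.106),('knobback',312,185,.106),('knobtop',312,176,.122),('rod',312,100,.112),('rod2',312,40,.112),('craL',285,26,.11),('craR',339,26,.11),('handle',230,210,.06),('boxend',215,196,.09),('tip',320,292,.222)]:
    w=on_z(K,T,u,v,z); D=at_d(K,T,u,v,d[v,u]); q=w[:2]-p
    print(nm,w.round(4),D.round(4),'rel tool z,y',(q@X).round(4),(q@Y).round(4))
```

```text
knobL [ 0.6122 -0.0426  0.106 ] [ 0.6125 -0.0421  0.1102] rel tool z,y -0.0208 0.0457
knobR [ 0.6435 -0.0391  0.106 ] [ 0.6444 -0.0411  0.0894] rel tool z,y 0.0108 0.0457
knobback [ 0.6286 -0.0505  0.106 ] [ 0.6286 -0.0485  0.1185] rel tool z,y -0.0054 0.036
knobtop [ 0.6281 -0.0424  0.122 ] [ 0.628  -0.0427  0.1204] rel tool z,y -0.005 0.0441
rod [0.6232 0.0015 0.112 ] [0.6231 0.0015 0.1103] rel tool z,y -0.0049 0.0883
rod2 [0.6197 0.0342 0.112 ] [0.6197 0.0343 0.1115] rel tool z,y -0.0047 0.1212
craL [0.6033 0.0401 0.11  ] [0.6029 0.0408 0.1059] rel tool z,y -0.0203 0.1289
craR [0.6343 0.0436 0.11  ] [0.6347 0.0471 0.0903] rel tool z,y 0.011 0.1289
handle [ 0.5676 -0.0844  0.06  ] [ 0.5656 -0.0871  0.0492] rel tool z,y -0.0698 0.0092
boxend [ 0.5625 -0.0683  0.09  ] [ 0.5627 -0.0682  0.0907] rel tool z,y -0.073 0.0258
tip [ 0.6369 -0.0748  0.222 ] [ 0.647  -0.171  -0.0008] rel tool z,y 0.0001 0.011
```

Request:
{"api": "apply_moves", "payload": {
  "motion": [
    [[0.04, 0, -0.005], [0, 0, 0]],
    [[0.04, 0, 0], [0, 0, 0]],
    [[0.035, 0, 0], [0, 0, 0]],
    [[0.01, 0, 0], [0, 0, 0]],
    [[0, 0.01, 0], [0, 0, 0]],
    [[0, 0.01, 0], [0, 0, 0]],
    [[0, 0.005, 0], [0, 0, 0]],
    [[0, 0.005, 0], [0, 0, 0]],
    [[0, 0.005, 0], [0, 0, 0]],
    [[0, 0.005, 0], [0, 0, 0]],
    [[0, 0.005, 0], [0, 0, 0]],
    [[0, 0.005, 0], [0, 0, 0]],
    [[0, 0, 0], [0, 0, 0]]
  ]
}}

```text
t: 8.88
ee_pos: [0.6277, -0.0366, 0.1774]
tool_rot: [[-0.001, -0.113, 0.994], [0.001, 0.994, 0.113], [-1.0, 0.001, -0.001]]
contact_force: [1.6, -0.4, -0.2]
gripper_width: 0.0005
```

Request:
{"api": "apply_moves", "payload": {
  "motion": [
    [[0, 0.005, 0], [0, 0, 0]],
    [[0, 0.005, 0], [0, 0, 0]],
    [[0, 0.005, 0], [0, 0, 0]],
    [[0, 0.005, 0], [0, 0, 0]],
    [[0, 0, 0], [0, 0, 0]]
  ]
}}

```text
t: 9.5
ee_pos: [0.6255, -0.0167, 0.1775]
tool_rot: [[-0.001, -0.113, 0.994], [0.0, 0.994, 0.113], [-1.0, 0.001, -0.001]]
contact_force: [0.3, 0.2, -0.1]
gripper_width: 0.0005
```

Request:
{"api": "apply_moves", "payload": {
  "motion": [
    [[0, 0.005, 0], [0, 0, 0]],
    [[0, 0.005, 0], [0, 0, 0]],
    [[0, 0.005, 0], [0, 0, 0]],
    [[0, 0.005, 0], [0, 0, 0]],
    [[0, 0.003, 0], [0, 0, 0]],
    [[0, 0, 0], [0, 0, 0]]
  ]
}}

```text
t: 10.25
ee_pos: [0.6232, 0.0058, 0.1778]
tool_rot: [[0.0, -0.113, 0.994], [0.0, 0.994, 0.113], [-1.0, 0.0, 0.0]]
contact_force: [-0.0, 0.1, 0.4]
gripper_width: 0.0003
```

Request:
{"api": "apply_moves", "payload": {
  "motion": [
    [[0, 0.003, 0], [0, 0, 0]],
    [[0, 0.003, 0], [0, 0, 0]],
    [[0, 0, 0], [0, 0, 0]]
  ]
}}

```text
t: 10.62
ee_pos: [0.6225, 0.0116, 0.1778]
tool_rot: [[0.0, -0.113, 0.994], [0.0, 0.994, 0.113], [-1.0, 0.0, 0.0]]
contact_force: [-0.3, -0.5, -0.3]
gripper_width: 0.0005
```

Request:
{"api": "apply_moves", "payload": {
  "motion": [
    [[0, 0.002, 0], [0, 0, 0]],
    [[0, 0.002, 0], [0, 0, 0]],
    [[0, 0, 0], [0, 0, 0]]
  ]
}}

```text
t: 11.0
ee_pos: [0.6224, 0.0128, 0.1778]
tool_rot: [[0.001, -0.113, 0.994], [-0.004, 0.994, 0.113], [-1.0, -0.004, 0.0]]
contact_force: [0.9, -16.1, -0.1]
gripper_width: 0.0001
```

The stop came at about 99 mm of tool travel, as expected for the knob against the cradle. I'll back off, rise and check.

Request:
{"api": "apply_moves", "payload": {
  "motion": [
    [[0, -0.01, 0], [0, 0, 0]],
    [[0, -0.03, 0], [0, 0, 0]],
    [[-0.04, -0.02, 0], [0, 0, 0]],
    [[-0.05, -0.04, 0], [0, 0, 0]],
    [[-0.03, 0, 0], [0, 0, 0]],
    [[0, 0, 0], [0, 0, 0]],
    [[0, 0, 0], [0, 0, 0]]
  ]
}}

```text
t: 11.88
ee_pos: [0.6325, -0.0826, 0.2953]
tool_rot: [[-0.002, -0.113, 0.994], [0.001, 0.994, 0.113], [-1.0, 0.001, -0.002]]
contact_force: [-0.5, -0.3, 0.3]
gripper_width: 0.0003
```

Run:
```python
from h import *
im,d,p=grab('wrist'); K,T=p['mtx'],p['camera_from_world']
s2,_,_=grab('scene')
a=cv2.resize(im[0:220,180:420],None,fx=2,fy=2); b=cv2.resize(s2[190:310,265:435],(680,480),interpolation=3)[:440,:]
cv2.imwrite('pics/w3.png',cv2.resize(np.hstack([a,b]),None,fx=.68,fy=.68))
s=env.sense(); print(s['t'],s['ee_pos'],s['contact_force'])
hsv=cv2.cvtColor(im,cv2.COLOR_BGR2HSV); k=(hsv[...,1]>150)&(hsv[...,0]<18)&(hsv[...,2]>60); k[280:]=0; k[:,:200]=0;k[:,420:]=0
ys,xs=np.nonzero(k); print(xs.min(),xs.max(),ys.min(),ys.max())
# cradle wall box points expectation
print('knob',at_d(K,T,xs.mean(),ys.mean(),d[int(ys.mean()),int(xs.mean())]))
```

```text
11.975 [ 0.63235918 -0.0824642   0.29460572] [-0.06779083 -0.43521946 -0.93587166]
293 346 29 68
knob [0.61880074 0.03179725 0.12182324]
```

View pics/w3.png

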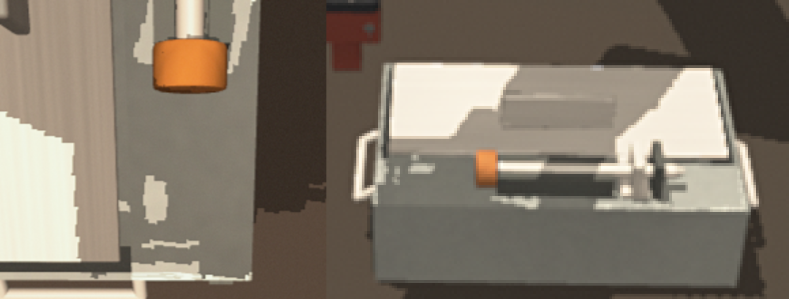

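The views show the knob flush against the cradle, the nose out beyond the keeper at (675,170), and the lid shut. The measured knob gap is about 1 mm.

```bash
python3 -c "
from station import env
print(env.finish_job())"
```

```text
the job is handed in; nothing more can be done
None
```

The ash box is shut and locked, and I handed the job in at about 12 s of the 43 s allowed. No verdict is reported.

- **Lid:** I pushed the grip plate with closed fingers until the lid met its hard stop, at about 38 N on the wrist (37.5 N along x). In the last views it lies flush with the deck. I did not measure the joint value directly.
- **Pin:** I pushed the small orange-knobbed pin from behind its knob. It went through both eyes with only noise-level force readings, then stopped firmly at about 16 N after about 73 mm, as expected.
- **Last checks:** The knob is about 1 mm from the cradle's end, the nose shows beyond the keeper, and the arm is clear and touching nothing. The arm went nowhere near the jar, bowl or brush, so I did not measure their positions again.

No checks failed. The first estimate of the box's position was about 2 mm off along x. I shifted the tool 5 mm sideways before pushing the pin, using the closer view.

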